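Dock the tool battery and set the charger dial

TASK

Push the cordless tool battery fully home into the charger's slot, then push the charger's dial lever clockwise, click by click, to the fourth click from its off stop, never past that click, and leave it resting there. Keep the battery flat on the charger, and leave the other things on the bench where they are.

Things in the scene. Friction and masses are not known exactly. Their poses are not given: they have to be found in the camera images.
- charger: grey bench battery charger fixed to the bench, 195 mm (x) by 240 mm (y). Origin on the bench; x = direction in which the battery is pushed home (away from the robot), y left, z up. Left part: deck 10 mm high (x -110 to +85, y +1 to +106 mm) carrying the slot. Right part: control housing (x -90 to +85, y -135 to -5 mm) with a level top 45 mm above the bench that carries the dial
- slot_home (a point): on the deck (10 mm up) at charger x 0, y +50 mm: here lies the battery's origin when fully home. The slot runs along x, 80 mm wide, between two 45 mm high cheeks (from x 0 on) whose mouths flare outward about 6 mm a side over x -37 to 0 mm. It ends at a 65 mm high contact block, face at x +52.5 mm
- tool_battery: black tool battery, 105 long (x), 73 wide (y), 55 mm high: lower 40 mm a full block 104 x 72 mm, upper part narrower (x -39 to +46, 54 mm wide). 0.3 to 0.65 kg. Origin: centre of underside. It stands on the deck before the slot, +x end towards it, 88 to 100 mm short of home, a few mm and degrees askew, its rear overhanging the deck's front edge; slides under 3 to 15 N (more only when home)
- dial (a joint): dial angle, rad, growing clockwise seen from above; 0 = off, the anticlockwise stop. Sprung detents every 0.524 rad (30 deg): rests at 0, 0.524, 1.047, 1.571, 2.094 (fourth click, wanted), 2.618 (other stop). Starts in one of the first three. About 0.2 N m (5 N far out on the lever) takes it over the hump midway between two rests; it then snaps forward into the next by itself
- dial_axis (a point): on the dial's axis at the level of the housing's top, 45 mm above the bench (charger x -45, y -70 mm). Hub 48 mm in diameter, 34 mm high. At off the lever points 75 deg left of the charger's x, at the other stop 75 deg right of it. On the panel, 62 mm from the axis, a white dot marks off and five white bars of growing length mark clicks 1 to 5
- lever_tip (a point): on top of the black lever, 50 mm from the dial's axis, 81 mm above the bench; turns with the dial. The lever is a straight bar 14 mm wide, reaching 58 mm out from the axis, underside 10 mm and top 36 mm above the housing's top, with a white line along its top
- nail_tin: round tin, 86 mm in diameter, 40 mm high, on the bench to the left; leave alone. Origin at the centre of its underside
- tape_duct: grey roll of tape lying flat, 112 mm in diameter, 48 mm high, between the robot and the charger, to the left; leave alone. Origin at the centre of its underside
- pliers: red-handled pliers lying flat, 174 mm long, 12 mm high, near the robot to the right; leave alone. Origin at its underside's centre

How it is judged (in metres and radians):
On the way, in this order (a step that is already met when the one before it is completed fails the run):
1. the battery is fully home in the slot while the dial is still short of the third click (x of tool_battery in the frame of slot_home above -0.004 m and value of joint dial below 1.3 rad), for 0.2 s.
2. the dial rests in its fourth click (value of joint dial between 1.974 and 2.214 rad), for 0.2 s.
At the end, for the whole second after the job is handed in: The battery rests flat on the charger's deck, straight in the slot and within 4 mm of the contact block (within 7 mm of its home point), and the dial rests at its fourth click (2.094 rad, within 0.12 rad) (all of step 2 and x of tool_battery in the frame of slot_home above -0.004 m and horizontal distance between tool_battery and slot_home below 0.007 m and z of tool_battery in the frame of slot_home below 0.004 m and angle between the x axis of tool_battery and the x axis of charger, either way round below 0.1 rad and angle between tool_battery's own z axis and vertical below 0.06 rad and linear speed of tool_battery below 0.02 m/s and velocity of joint dial between -0.1 and 0.1 rad/s); the robot touches nothing.
It fails at once if the dial is turned past the fourth click (value of joint dial above 2.42 rad).
It fails at once if the battery is tipped or lifted off the deck (angle between tool_battery's own z axis and vertical above 0.3 rad or z of tool_battery in the frame of slot_home above 0.03 m).
It fails at once if a bystander (tin, tape or pliers) is moved more than 30 mm (distance of any of nail_tin, tape_duct, pliers from where it was at the start of the episode above 0.03 m).
It also fails if it takes over 48 s, if anything falls off the work surface, if the arm or the gripper's body presses on something with over 40 N, if the wrist force passes 120 N, or if a joint passes its speed limit or range.

ROBOT

A 6-joint arm with a two-finger parallel gripper is mounted at the origin on the work surface; the furniture and walls round the work are solid. World frame = base frame: x ahead of the robot, y to its left, z up, the work surface at z = 0. Lengths are in mm, angles in rad, forces in N, time in s.
With the tool pointing down it reaches from about 375 to 750 mm from the base axis. Payload 9 kg.
Tool frame: the origin (TCP) lies midway between the tips of the shut fingers; the grasp point (between the pads) lies 19 mm behind it; x points along the fingers, z is the direction in which the jaws open and shut, and the axes are right-handed (so a half turn about x gives the same grasp; the last joint's range is limited). The gripper opens to 85 mm and grips with 20 to 120 N. Pads are 22 mm wide; open, the fingers measure 114 mm over their backs; the gripper's body (76 mm by 85 mm) begins 54 mm behind the grasp point. The pads swing forward as they close: fully open they stand 13 mm farther back than shut.
Start: joints at [-1.349, 0.104, 0.097, 1.564, 0, 1.353], TCP at [255.469, -542.93, 231.331] pointing down, gripper open.
Joint ranges: [-2.99, 2.99], [-0.84, 1.86], [-1.1, 1.16], [-1.84, 2.11], [-1.51, 1.56], [-3.14, 3.14]. Speed limits (rad/s): [2.22, 2.22, 2.57, 3.14, 3.14, 3.14].

INTERFACE

Orientations are given as a unit quaternion [x, y, z, w].
In Python, from cell import bot gives the robot as it stands. Calls block until the motion is done:
- bot.move_pose(position, orientation): joint-space move of the TCP to a pose.
- bot.line_to(position, frame=None, vel=150): straight line of the TCP; frame=None keeps the orientation; vel is the mean speed in mm/s.
- bot.movej(angles): joint-space move.
- bot.open() and bot.close_gripper(newtons=None): open the fingers fully, or close them until they stop; newtons is the grip in N (None keeps the last).
- bot.pause(seconds).
- bot.inverse_kinematics(position, orientation): joint angles nearest the present ones, or None.
- bot.capture(name): name is "scene" or "top"; returns a dict with "pixels" (384x512x3 uint8, red, green, blue), "fx", "fy", "cx", "cy" (pixels), "rvec" (rotation vector, rad) and "tvec" (3), from world to camera coordinates, as OpenCV has them. Camera axes: x right, y down, z forward; pixel columns grow to the right and rows downward; lengths in mm; the calibration is good to about 2 mm. A picture is of the moment at which its call begins. There is no depth.
A pose or a line that the arm cannot do raises bot.MotionError and nothing moves.
- bot.close_job(): hands the job in, once; it reports no verdict.
Readings, each from a call of its own:
- bot.read_time_s(): time.
- bot.read_joint_pos(): joint angles.
- bot.read_qvel(): joint speeds.
- bot.read_tau(): joint torques, N m.
- bot.read_ee_pos(): TCP position.
- bot.read_tool_rot(): TCP orientation.
- bot.read_contact_force(): force on the tool from outside, world axes, zero at the start.
- bot.read_ft_torque(): the same for the moment, N m.
- bot.read_grip_width(): finger opening in mm.
Only numpy, scipy, OpenCV 4.12 (cv2) and the standard library are available. Lean on these libraries where they do the work, as an engineer would, in place of code of your own. Each camera call takes 0.05 s, during which the arm holds its last target.

## Working session

There is one attempt and no reset: what is moved stays moved. The work goes in short steps, each a Python script; the robot and the scene stay as the last script left them, time stands still between calls to the robot, and variables do not carry over. Pictures are saved under pics/ and viewed, and the job is handed in when it is done.

```bash
ls; mkdir -p pics; python3 - <<'E'
from cell import bot
import cv2
for n in("scene","top"):
    c=bot.capture(n); cv2.imwrite(f"pics/{n}0.png",cv2.resize(c["pixels"][:,:,::-1],(768,576),interpolation=cv2.INTER_CUBIC))
    print(n,c["fx"],c["fy"],c["cx"],c["cy"],c["rvec"],c["tvec"])
print(bot.read_time_s(),bot.read_ee_pos(),bot.read_tool_rot(),bot.read_grip_width())
E
```

```text
pics
scene 465.8992957484673 465.8992957484673 249.73376083437378 194.03692218914742 [ 2.02253957 -0.86139543  0.43269825] [-438.01984082  194.51667911  895.03993602]
top 451.848683447322 451.848683447322 260.0625914299078 192.80274037997142 [ 2.13077743 -2.14814276  0.17112106] [-131.12673837  484.15397438 1111.49436701]
0.1 [ 255.39276256 -542.59835779  230.59383309] [ 0.37920961  0.59732273 -0.37859757  0.5967156 ] 85.29514499088734
```

View pics/scene0.png

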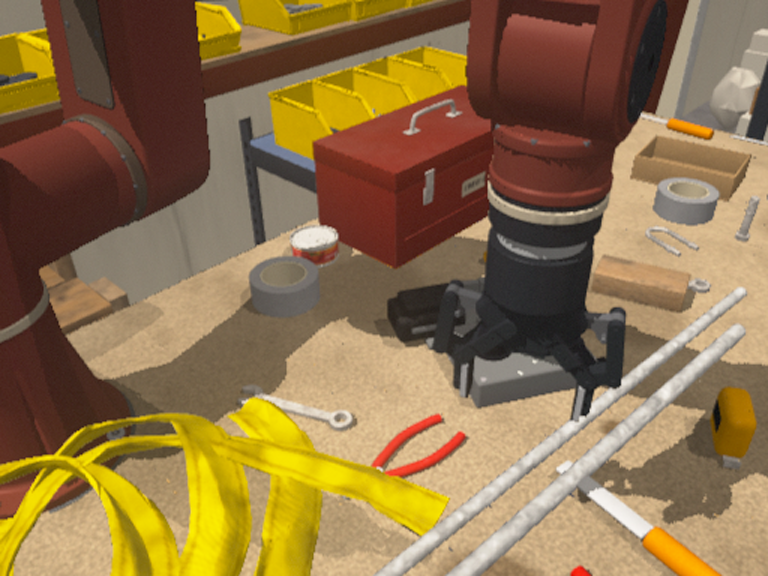

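View pics/top0.png

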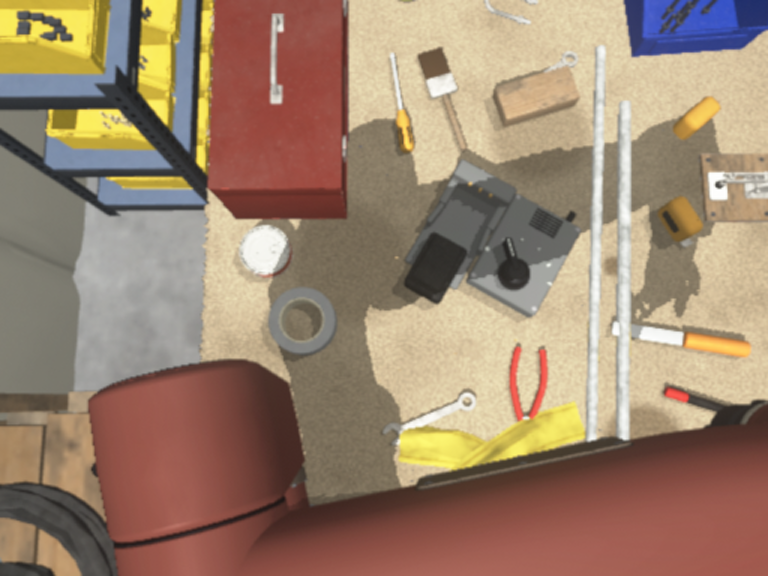

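The top view (1.5x) shows the charger around (500,235), yawed clockwise. The battery is at (437,267), the dial hub at (514,272) with its lever pointing up, the tape at (302,321), the tin at (265,250) and the pliers at (528,383). I'll enlarge the charger area next.

```bash
cat > h.py <<'E'
import numpy as np, cv2
def cam(c):
    R=cv2.Rodrigues(np.array(c["rvec"],float))[0]; t=np.array(c["tvec"],float).ravel()
    K=np.array([[c["fx"],0,c["cx"]],[0,c["fy"],c["cy"]],[0,0,1.]])
    return K,R,t
def ray(c,uv,z):
    K,R,t=cam(c); uv=np.atleast_2d(np.asarray(uv,float))
    d=(R.T@np.linalg.inv(K)@np.c_[uv,np.ones(len(uv))].T).T
    o=-R.T@t
    return o+d*((z-o[2])/d[:,2])[:,None]
def proj(c,P):
    K,R,t=cam(c); q=(K@(R@np.atleast_2d(P).astype(float).T+t[:,None])).T
    return q[:,:2]/q[:,2:]
E
python3 - <<'E'
from cell import bot
import cv2,pickle
c=bot.capture("top"); pickle.dump(c,open("top0.pkl","wb"))
p=c["pixels"][95:215,260:395,::-1]
cv2.imwrite("pics/crop0.png",cv2.resize(p,None,fx=5,fy=5,interpolation=cv2.INTER_CUBIC)[:600,:800])
E
```

```text
(no output)
```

View pics/crop0.png

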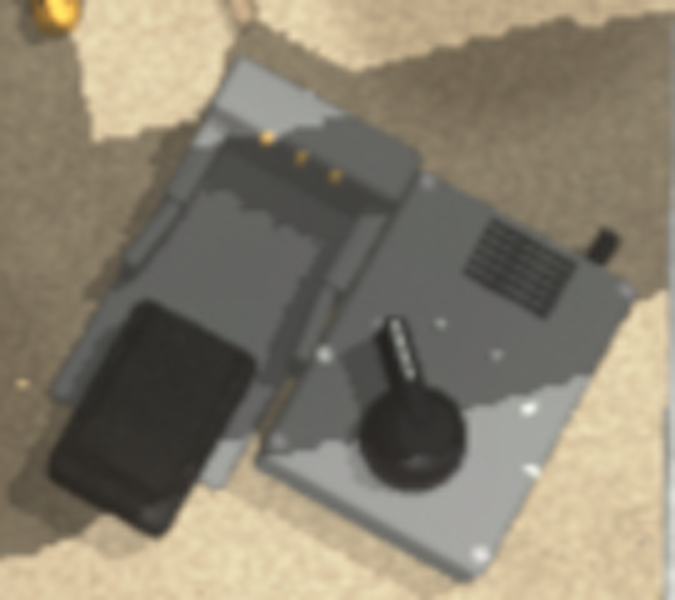

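```bash
python3 - <<'E'
import pickle
from h import *
c=pickle.load(open("top0.pkl","rb"))
g=cv2.cvtColor(c["pixels"],cv2.COLOR_RGB2GRAY).astype(float)
th=cv2.morphologyEx(g,cv2.MORPH_TOPHAT,np.ones((7,7)))
def cen(x,y,r=3):
    u,v=260+x/5-.4,95+y/5-.4
    iu,iv=int(round(u)),int(round(v)); w=th[iv-r:iv+r+1,iu-r:iu+r+1].copy(); w[w<0.35*w.max()]=0
    yy,xx=np.mgrid[iv-r:iv+r+1,iu-r:iu+r+1]
    return (w*xx).sum()/w.sum(),(w*yy).sum()/w.sum()
a=np.deg2rad([75,15,-15,-45,-75])
L=np.c_[-45+62*np.cos(a),-70+62*np.sin(a)]
px=[cen(*p) for p in [(325,354),(440,322),(497,354),(528,408),(532,470)]]
names=['dot','b2','b3','b4','b5']
cor=[(258,458),(472,578),(636,290),(424,172)]
cpx=[(260+x/5-.4,95+y/5-.4) for x,y in cor]
W=ray(c,px+cpx,45)[:,:2]
Lc=np.vstack([L,[[-90,-5],[-90,-135],[85,-135],[85,-5]]])
def fit(L,W):
    lm,wm=L.mean(0),W.mean(0); A=(L-lm).T@(W-wm)
    th=np.arctan2(A[0,1]-A[1,0],A[0,0]+A[1,1]); R=np.array([[np.cos(th),-np.sin(th)],[np.sin(th),np.cos(th)]])
    return th,wm-R@lm,R
for s in (slice(0,5),slice(5,9),slice(0,9)):
    t_,o,R=fit(Lc[s],W[s]); print(np.rad2deg(t_),o); print(np.round((W[s]-(Lc[s]@R.T+o)),1).tolist())
print(np.round(W,1).tolist())
np.savez("ch.npz",th=t_,o=o)
# lever: line at z=81
b=ray(c,[(260+p[0]/5-.4,95+p[1]/5-.4) for p in [(394,322),(408,378)]],81)[:,:2]
ax=R@[-45,-70]+o; print("axis",ax,"line",b)
hub=ray(c,[(260+413/5-.4,95+437/5-.4)],79)[0];print("hub",hub)
d=b[0]-ax; print("lever ang local deg, r",np.rad2deg(np.arctan2(d[1],d[0])-t_),np.hypot(*d))
# battery top corners z=50..65
for q in [(150,298),(257,358)]: print("bat front lower z50/65",ray(c,[(260+q[0]/5-.4,95+q[1]/5-.4)],50)[0][:2],ray(c,[(260+q[0]/5-.4,95+q[1]/5-.4)],65)[0][:2])
E
```

```text
-30.52258038141603 [ 581.63216333 -306.21247886]
[[-0.1, -0.0], [0.2, 0.2], [0.0, -0.4], [-0.3, 0.3], [0.2, -0.0]]
-30.985016796024887 [ 579.48548238 -304.23301417]
[[-1.8, -2.7], [3.0, 2.7], [1.1, 2.5], [-2.2, -2.5]]
-30.82358100364367 [ 580.79348316 -305.41699081]
[[0.7, -1.0], [1.3, -0.7], [1.3, -1.4], [1.0, -0.8], [1.6, -1.3], [-3.0, -1.3], [1.5, 4.3], [-0.7, 3.6], [-3.7, -1.5]]
[[551.4, -300.3], [567.3, -360.1], [550.8, -388.3], [522.5, -403.4], [491.0, -403.4], [497.9, -264.9], [435.8, -370.9], [583.9, -461.3], [647.5, -354.8]]
axis [ 506.28203053 -342.47159142] line [[ 559.58804496 -329.90127426]
 [ 531.18982449 -335.8100796 ]]
hub [ 501.91863681 -337.56235766   79.        ]
lever ang local deg, r 44.092335016926455 54.76809334859683
bat front lower z50/65 [ 580.46499742 -211.28481433] [ 576.74472713 -210.2388969 ]
bat front lower z50/65 [ 548.69871082 -265.13182191] [ 545.40235759 -263.367323  ]
```

```bash
cat >> h.py <<'E'
from scipy.spatial.transform import Rotation as Ro
TH=np.deg2rad(-30.52); O=np.array([581.6,-306.2])
def l2w(x,y):
    c,s=np.cos(TH),np.sin(TH); return np.array([O[0]+c*x-s*y,O[1]+s*x+c*y])
def w2l(p):
    d=np.asarray(p)[...,:2]-O; c,s=np.cos(TH),np.sin(TH); return np.stack([c*d[...,0]+s*d[...,1],-s*d[...,0]+c*d[...,1]],-1)
def q(a): # tool down, jaws along local angle a (rad) in charger frame
    w=TH+a; z=np.array([np.cos(w),np.sin(w),0]); x=np.array([0,0,-1.]); y=np.cross(z,x)
    return Ro.from_matrix(np.c_[x,y,z]).as_quat()
E
python3 - <<'E'
import pickle
from h import *
from cell import bot
c=pickle.load(open("top0.pkl","rb"))
print("cam",-(cam(c)[1].T@cam(c)[2]), "tool",Ro.from_quat(bot.read_tool_rot()).as_matrix().round(2).tolist())
g=c["pixels"].max(2).astype(np.uint8)
m=((g<62)*255).astype(np.uint8); m[:,:265]=0;m[:, 316:]=0; m[:150]=0; m[205:]=0
n,lab,st,_=cv2.connectedComponentsWithStats(m); 
for i in range(1,n):
    if st[i,4]>200:
        mm=(lab==i).astype(np.uint8); ct=max(cv2.findContours(mm,0,1)[0],key=len); r=cv2.minAreaRect(ct); bx=cv2.boxPoints(r)
        print(st[i],r); 
        for z in (50,65): print(z,w2l(ray(c,bx,z)).round(1).tolist())
print("tape",ray(c,[(302/1.5,321/1.5)],48)[0])
for x,y,z,a in [(-185,49,120,np.pi/2),(-185,49,26,np.pi/2),(-185,49,120,-np.pi/2)]:
    p=l2w(x,y); j=bot.inverse_kinematics([*p,z],q(a)); print(p,None if j is None else np.round(j,2))
A=(-45,-70)
for d in (60,45,0,-10):
  for f in (0,np.pi):
    a=np.deg2rad(d); u=np.array([np.cos(a),np.sin(a)]); t=np.array([-u[1],u[0]])
    p=l2w(*(A+47*u+18*t)); j=bot.inverse_kinematics([*p,62],q(a+f)); print(d,f,p,None if j is None else np.round(j,2))
E
```

```text
cam [ 301.68600276 -132.90883969 1174.02717873] tool [[-0.0, 0.9, 0.43], [0.0, 0.43, -0.9], [-1.0, 0.0, -0.0]]
[ 270  155   41   46 1071] ((289.3868103027344, 178.103759765625), (27.77877426147461, 40.988258361816406), 29.05460548400879)
50 [[-156.5, 85.2], [-50.5, 87.5], [-50.3, 16.7], [-155.7, 15.3]]
65 [[-158.8, 84.2], [-54.2, 86.4], [-54.0, 16.6], [-158.0, 15.2]]
tape [428.9740555   12.49796118  48.        ]
[ 447.1155062  -170.03862175] [-0.64 -0.27 -0.46  1.38  0.   -0.11]
[ 447.1155062  -170.03862175] [-0.64 -0.21 -0.58  1.2   0.   -0.11]
[ 447.1155062  -170.03862175] [-0.64 -0.27 -0.46  1.38  0.    3.04]
60 0 [ 539.34256475 -304.84975434] [-0.73  0.2  -0.11  1.26  0.    0.33]
60 3.141592653589793 [ 539.34256475 -304.84975434] [-0.73  0.2  -0.11  1.26  0.   -2.81]
45 0 [ 548.29221306 -314.46867107] [-0.73  0.24 -0.06  1.27  0.    0.59]
45 3.141592653589793 [ 548.29221306 -314.46867107] [-0.73  0.24 -0.06  1.27  0.   -2.55]
0 0 [ 556.91527083 -352.01117926] [-0.76  0.32  0.03  1.28  0.    1.34]
0 3.141592653589793 [ 556.91527083 -352.01117926] [-0.76  0.32  0.03  1.28  0.   -1.8 ]
-10 0 [ 554.70919095 -360.50218243] [-0.77  0.33  0.04  1.28  0.    1.5 ]
-10 3.141592653589793 [ 554.70919095 -360.50218243] [-0.77  0.33  0.04  1.28  0.   -1.64]
```

```bash
cat >> h.py <<'E'
def go(bot,x,y,z,a,vel=100):
    bot.line_to([*l2w(x,y),z],frame=q(a),vel=vel)
def F(bot):
    f=np.array(bot.read_contact_force()); c,s=np.cos(TH),np.sin(TH)
    return np.array([c*f[0]+s*f[1],-s*f[0]+c*f[1],f[2]]).round(1)
E
python3 - <<'E'
from h import *
from cell import bot
a=np.pi/2
bot.close_gripper(60)
print(bot.read_time_s(),bot.read_grip_width())
bot.move_pose([*l2w(-190,50),180],q(a))
go(bot,-190,50,26,a,150)
print(bot.read_time_s(),bot.read_ee_pos(),F(bot))
for x in np.arange(-186,-140,4):
    go(bot,x,50,26,a,60); f=F(bot); print(round(float(x)),w2l(bot.read_ee_pos()).round(1),f)
    if f[0]<-2.5: break
print(bot.read_time_s())
c=bot.capture("top");cv2.imwrite("pics/t1.png",cv2.resize(c["pixels"][70:230,230:420,::-1],None,fx=3.5,fy=3.5,interpolation=cv2.INTER_CUBIC))
E
```

```text
0.9167 -0.269940170175012
3.65 [ 443.86662659 -167.10178109   26.93756099] [ 0.8  0.7 -0.7]
-186 [-185.3   49.9] [-0.8 -1.1  0.2]
-182 [-181.7   50. ] [-0.5 -0.7  0.1]
-178 [-177.9   50. ] [-0.9 -0.2 -0.9]
-174 [-173.8   50. ] [ 0.1 -0.8 -0.1]
-170 [-169.8   50. ] [-0.2  0.6  0.1]
-166 [-165.8   50. ] [-0.1 -0.5  0.5]
-162 [-161.8   50. ] [ 0.1  0.8 -0.1]
-158 [-157.8   50. ] [-0.1  0.6  0.7]
-154 [-153.6   50. ] [-0.2 -0.6  0.3]
-150 [-149.6   50. ] [ 0.1  0.2 -0.3]
-146 [-145.6   50. ] [ 0.4  0.1 -0.2]
-142 [-141.6   50. ] [ 0.2  0.4 -0.2]
6.65
```

View pics/t1.png

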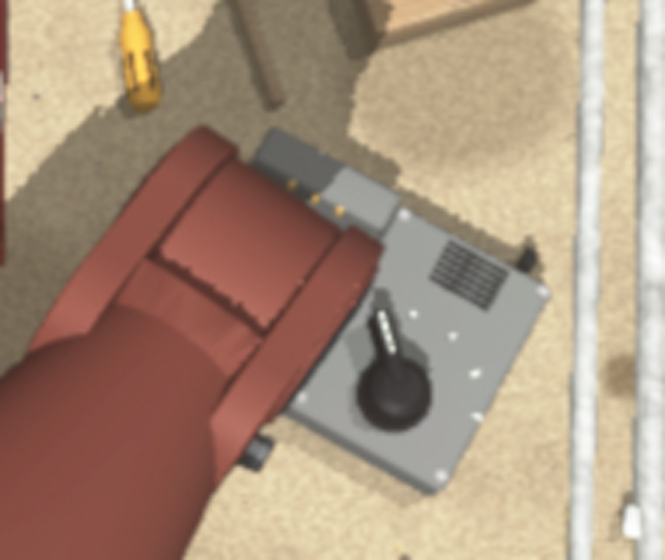

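The top view is blocked by the arm, so I'll check with the scene view.

```bash
python3 - <<'E'
from h import *
from cell import bot
c=bot.capture("scene");cv2.imwrite("pics/s1.png",cv2.resize(c["pixels"][120:300,200:440,::-1],None,fx=3.3,fy=3.3,interpolation=cv2.INTER_CUBIC))
for P in ([*l2w(-150,14),10],[*l2w(-142,50),26],[*l2w(-131,50),26]): print((proj(c,P)-[200,120])*3.3)
E
```

```text
[[222.40217298 364.40690908]]
[[218.3985164  312.40961795]]
[[233.78191021 309.68681303]]
```

View pics/s1.png

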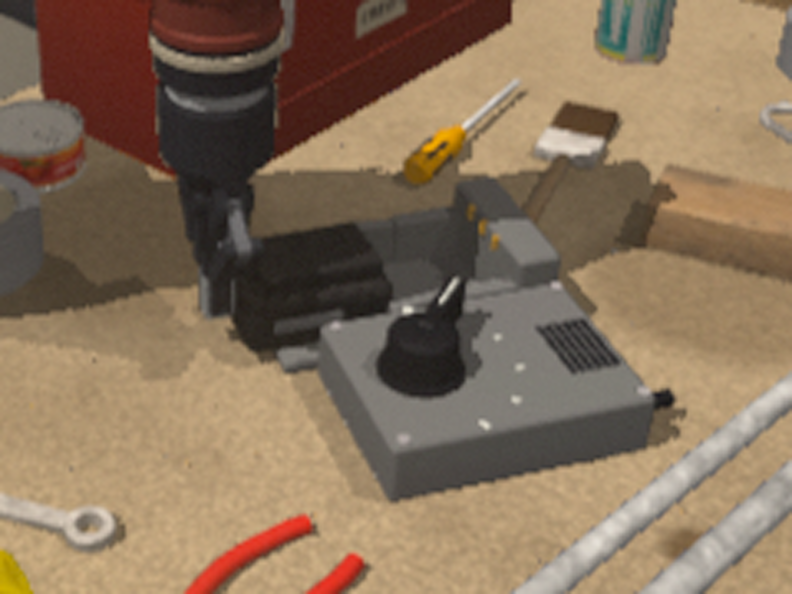

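The scene view shows the closed fingers (210,310) right behind the battery's rear (240,320), battery flat. I'll keep pushing.

```bash
python3 - <<'E'
from h import *
from cell import bot
a=np.pi/2
for x in list(np.arange(-136,-75,6))+list(np.arange(-74,-55,2)):
    go(bot,x,50,26,a,60); f=F(bot); print(round(float(x)),w2l(bot.read_ee_pos()).round(1),f)
    if f[0]<-18 or abs(f[1])>15: break
print(bot.read_time_s())
c=bot.capture("scene");cv2.imwrite("pics/s2.png",cv2.resize(c["pixels"][120:300,200:440,::-1],None,fx=3.3,fy=3.3,interpolation=cv2.INTER_CUBIC))
E
```

```text
-136 [-135.7   50. ] [-0.4 -0.6 -0.3]
-130 [-129.8   50. ] [0.5 0.  0.4]
-124 [-123.9   50. ] [0.1 0.2 0. ]
-118 [-117.8   50. ] [0.2 0.6 0.5]
-112 [-111.8   50. ] [-0.1  0.7  0.5]
-106 [-105.9   50. ] [-0.2 -0.5 -0. ]
-100 [-99.9  50. ] [ 1.   0.4 -0.2]
-94 [-93.9  50. ] [ 0.2 -0.7 -0.1]
-88 [-87.8  50. ] [0.3 0.2 0.2]
-82 [-81.8  50. ] [-0.7 -0.7 -0.8]
-76 [-75.8  50. ] [-0.8 -0.2 -0.3]
-74 [-74.  50.] [-0.2 -0.3 -0.5]
-72 [-72.  50.] [ 0.2 -0.  -0.8]
-70 [-69.8  50. ] [-1.  -0.1 -0.7]
-68 [-67.7  50. ] [0.4 0.  0.4]
-66 [-65.8  50. ] [ 0.6  0.3 -0.7]
-64 [-63.8  50. ] [-0.4 -0.2  0.3]
-62 [-62.3  50.1] [-5.  -0.3  2.9]
-60 [-62.3  50.1] [-15.1  -0.2  10.3]
-58 [-62.3  50.1] [-26.9  -1.3  19.6]
11.75
```

View pics/s2.png

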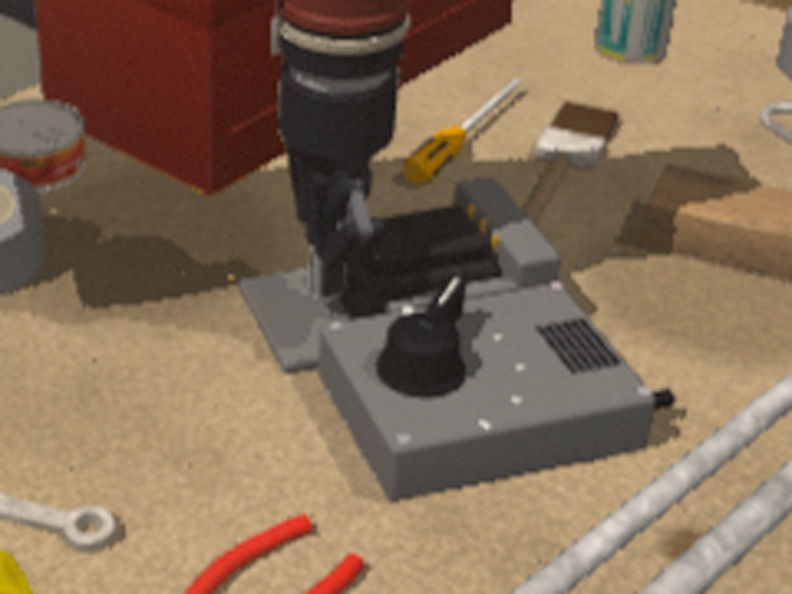

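Hard stop at finger x -62.3, where -63.5 was expected, and the battery meets the contact block in the view. Now I'll back off, rise, and verify.

```bash
python3 - <<'E'
from h import *
from cell import bot
a=np.pi/2
go(bot,-64,50,26,a,30); go(bot,-82,50,28,a,80); go(bot,-82,50,130,a,150)
bot.move_pose([*l2w(-180,-60),300],q(np.deg2rad(60)))
c=bot.capture("top");cv2.imwrite("pics/t3.png",cv2.resize(c["pixels"][70:230,230:420,::-1],None,fx=3.5,fy=3.5,interpolation=cv2.INTER_CUBIC))
print(bot.read_time_s(),F(bot))
E
```

```text
14.3083 [0.1 0.3 0.4]
```

View pics/t3.png

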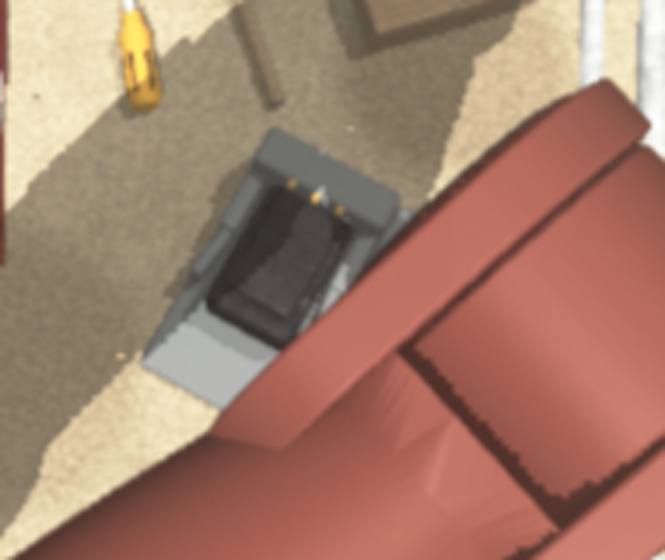

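The top view shows the battery straight in the slot, with its front against the contact block (315,195). Lever next, starting at click 1 (45 deg local): advance to just past each hump.

```bash
cat >> h.py <<'E'
A=np.array([-45,-70.])
def lev(bot,d,off=18,r=47,z=62,vel=60):
    a=np.deg2rad(d); u=np.array([np.cos(a),np.sin(a)]); t=np.array([-u[1],u[0]])
    p=A+r*u+off*t; go(bot,p[0],p[1],z,a,vel)
    f=F(bot); return np.array([f[:2]@u,f[:2]@t,f[2]]).round(1)
E
python3 - <<'E'
from h import *
from cell import bot
a=np.deg2rad(58); u=np.array([np.cos(a),np.sin(a)]); t=np.array([-u[1],u[0]]); p=A+47*u+18*t
bot.move_pose([*l2w(*p),150],q(a))
print(lev(bot,58,z=62,vel=120),bot.read_time_s())
for d in (54,51,48,45,42,39,36,33,31,29,27.5):
    print(d,lev(bot,d))
print(bot.read_time_s(), np.array(bot.read_ee_pos()).round(1))
c=bot.capture("scene");cv2.imwrite("pics/s4.png",cv2.resize(c["pixels"][120:300,200:440,::-1],None,fx=3.3,fy=3.3,interpolation=cv2.INTER_CUBIC))
E
```

```text
[0.7 0.1 0.6] 16.05
54 [ 0.7 -0.3 -0.9]
51 [ 0.1 -0.1 -0.2]
48 [0.2 0.1 0.6]
45 [-0.4 -0.8  0.6]
42 [-0.3  3.1  2.1]
39 [-0.   1.6 -0. ]
36 [-0.3  1.7  0.5]
33 [-0.4  0.9 -0.4]
31 [ 0.6  0.2 -0.2]
29 [-0.4  0.9 -0.2]
27.5 [-0.5 -0.4  0.6]
18.8 [ 555.1 -328.2   62. ]
```

View pics/s4.png

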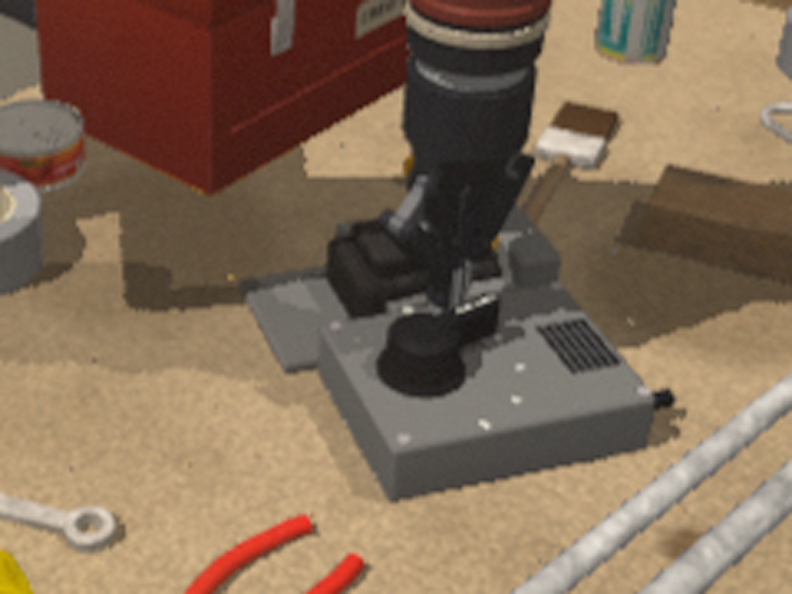

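```bash
python3 - <<'E'
from h import *
from cell import bot
c=bot.capture("scene")
for d in (45,27,15,-15,-45):
    a=np.deg2rad(d); print(d,[((proj(c,[*l2w(*(A+r*np.array([np.cos(a),np.sin(a)]))),81])-[200,120])*3.3).round(0).tolist() for r in(25,57)])
E
```

```text
45 [[[441.0, 304.0]], [[460.0, 278.0]]]
27 [[[452.0, 309.0]], [[484.0, 288.0]]]
15 [[[458.0, 313.0]], [[498.0, 297.0]]]
-15 [[[467.0, 325.0]], [[519.0, 324.0]]]
-45 [[[465.0, 337.0]], [[516.0, 353.0]]]
```

The scene view shows the lever's white line ending at (497,297). Click 2 predicts (498,297), so it matches. On to click 3, stopping just past the hump.

```bash
python3 - <<'E'
from h import *
from cell import bot
for d in (21,16,12,8,5,2,0,-1.5,-2.5):
    print(d,lev(bot,d))
print(bot.read_time_s())
c=bot.capture("scene");cv2.imwrite("pics/s5.png",cv2.resize(c["pixels"][120:300,200:440,::-1],None,fx=3.3,fy=3.3,interpolation=cv2.INTER_CUBIC))
E
```

```text
21 [-0.2  0.7 -0.6]
16 [ 0.2  0.7 -0.1]
12 [-1.2  2.6  1.6]
8 [-0.4  0.8 -0.4]
5 [-0.7  0.7 -0.1]
2 [-0.6 -0.3  0.7]
0 [ 0.  -0.1  0.4]
-1.5 [-0.4 -0.4 -1.1]
-2.5 [ 0.4 -0.9  0.4]
21.1667
```

View pics/s5.png

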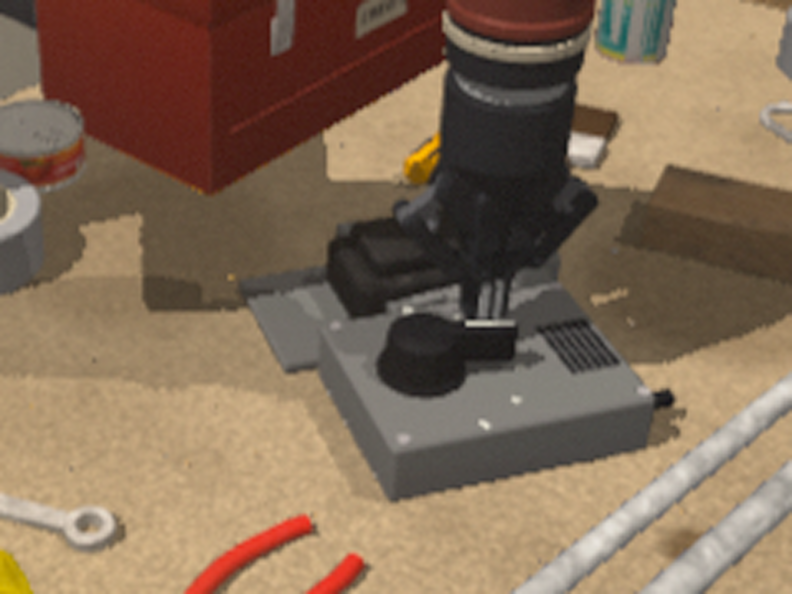

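The line now ends at (517,324), and click 3 predicts (519,324). The last click goes slower.

```bash
python3 - <<'E'
from h import *
from cell import bot
for d in (-9,-14,-18,-22,-25,-28,-30,-31.5,-32.5):
    print(d,lev(bot,d,vel=40))
print(bot.read_time_s())
c=bot.capture("scene");cv2.imwrite("pics/s6.png",cv2.resize(c["pixels"][120:300,200:440,::-1],None,fx=3.3,fy=3.3,interpolation=cv2.INTER_CUBIC))
E
```

```text
-9 [0.1 0.1 0.5]
-14 [-0.   0.2 -0.4]
-18 [-1.7  2.   0.8]
-22 [-0.8  0.7 -0.1]
-25 [-0.8  0.1  0.2]
-28 [ 0.  -0.1  0.1]
-30 [ 0.1 -0.2 -0.1]
-31.5 [ 0.4  0.1 -0.7]
-32.5 [ 0.1 -0.3 -0.2]
23.5167
```

View pics/s6.png

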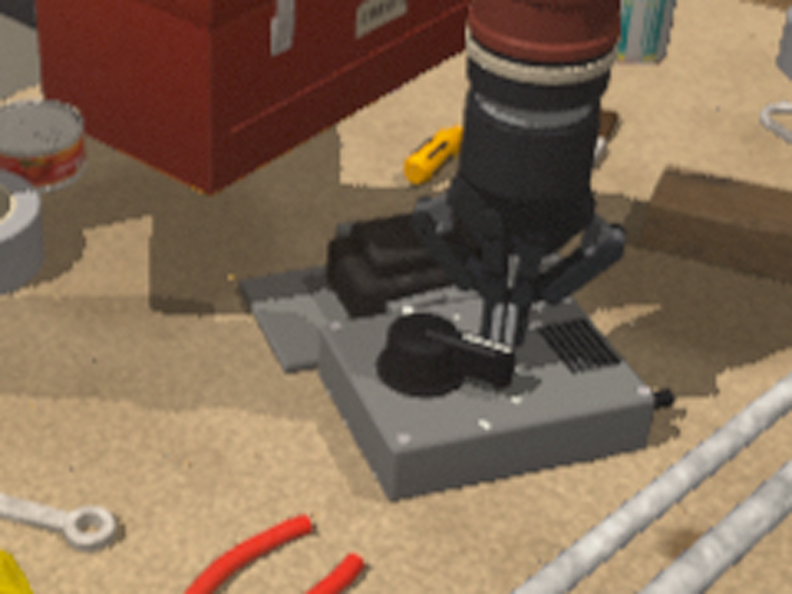

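The line ends at about (513,352), and click 4 predicts (516,353). I'll retreat backward, rise, and check both views.

```bash
python3 - <<'E'
from h import *
from cell import bot
lev(bot,-24); lev(bot,-24,z=160,vel=120)
bot.move_pose([255.5,-543,260],bot.read_tool_rot())
bot.pause(0.3)
c=bot.capture("top");cv2.imwrite("pics/t7.png",cv2.resize(c["pixels"][70:240,170:420,::-1],None,fx=3.2,fy=3.2,interpolation=cv2.INTER_CUBIC))
for d in (-15,-45,-75):
    a=np.deg2rad(d); print(d,[((proj(c,[*l2w(*(A+r*np.array([np.cos(a),np.sin(a)]))),81])-[170,70])*3.2).round(0).tolist() for r in(25,57)])
print("home top corners",[((proj(c,[*l2w(x,50+y),65])-[170,70])*3.2).round(0).tolist() for x,y in((46,27),(46,-27),(-39,-27),(-39,27))])
s=bot.capture("scene");cv2.imwrite("pics/s7.png",cv2.resize(s["pixels"][:,:,::-1],(768,576)))
print(bot.read_time_s(),F(bot))
E
```

```text
-15 [[[581.0, 328.0]], [[610.0, 300.0]]]
-45 [[[590.0, 343.0]], [[630.0, 332.0]]]
-75 [[[591.0, 359.0]], [[631.0, 370.0]]]
home top corners [[[447.0, 167.0]], [[507.0, 200.0]], [[455.0, 290.0]], [[395.0, 257.0]]]
26.5667 [-0.1  0.4 -1.3]
```

View pics/t7.png

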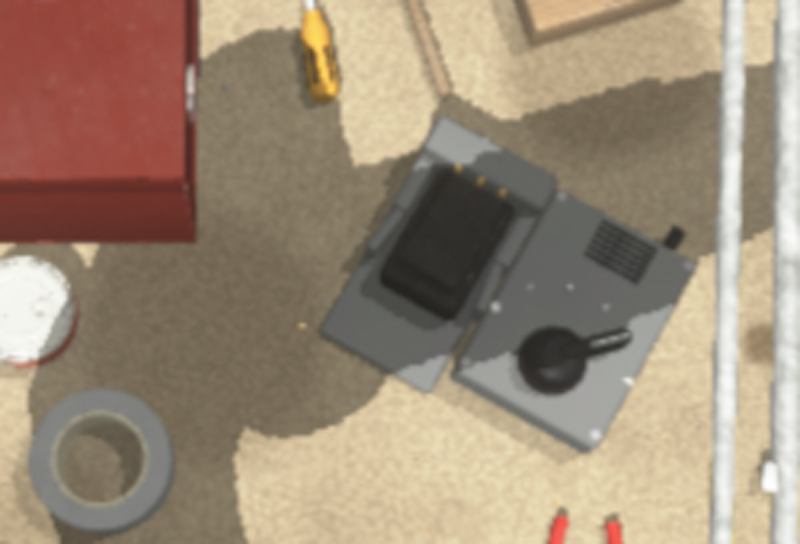

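View pics/s7.png

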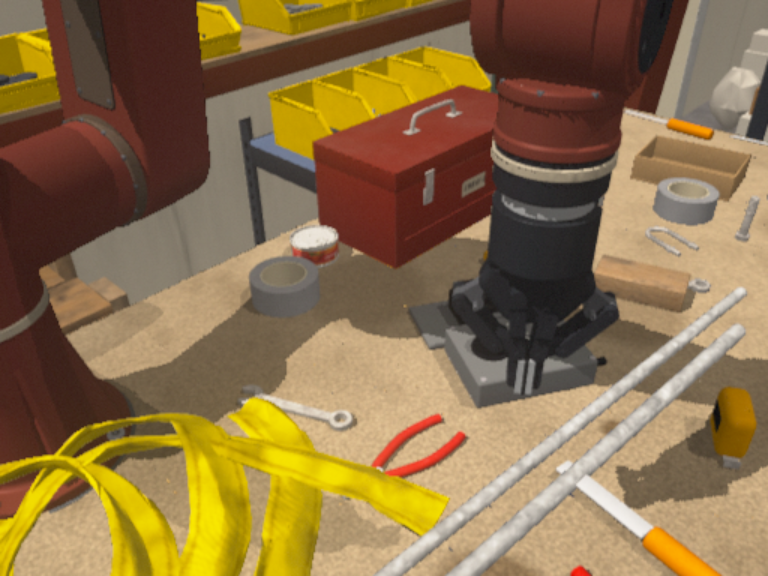

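Top view: the lever's line ends at (629,333), click 4. The battery is straight and touching the contact block. The tin, tape and pliers haven't moved, and the arm is clear.

```bash
python3 - <<'E'
from cell import bot
bot.close_job(); print(bot.read_time_s())
E
```

```text
the job is handed in; nothing more can be done
the job is handed in; nothing more can be done
```

I pushed the battery home and turned the dial from click 1 to click 4. The arm then moved clear and I handed the job in at about 26.6 s of the 48 s allowed.

- **Battery:** I pushed it low on its rear face with the closed fingers until it met a hard stop, about 1 mm from where I expected it, pushing with about 27 N. In the last top view it sits straight in the slot, with its front at the contact block. I saw no tipping in any view.
- **Dial:** I turned it one click at a time, stopping just past each hump and checking the lever in the scene camera after each. In the last top view the lever's line ends within about 1 px of where click 4 should be, and it was never pushed past that.
- **Other things:** The tin, tape and pliers look unmoved in the last views; I compared them by eye only. The robot was touching nothing, with contact force at noise level (about 1 N).

**Disagreements:** My eye-picked housing corners disagreed with the panel marks by up to about 5 mm. I used the marks, which fitted to within 0.5 mm. One of the battery's front corners looked about 3 mm off its predicted place in the last top view, which I put down to rounded edges and coarse pixels. The force sensor showed almost nothing while the battery was sliding, because I could only read it after each step had stopped.

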